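# Set the amber flask into the bench cooler

### The job

Slide the cover of the bench cooler fully open, then pick up the amber flask with the white stopper and lower it gently into the cooler's deep well, so that it stands upright on the well's floor, without dropping or knocking the glass. Hold it until it is down, then let go of it, leave the cover open, and leave the green flask and the white jar where they are.

Things in the scene. Friction and masses are not known exactly. Their poses are not given: they have to be found in the camera images.
- cooler: Fixed white bench cooler, a block 150 mm (its x) by 300 mm (its y), flat top 115 mm above the table, with aluminium guide rails 12 mm high and 5 mm wide along the long edges of the top. Origin at the centre of its underside, z up. The -y half holds a deep round well, the +y half is a closed cooling unit. Its place and yaw vary.
- well_floor (a point): Centre of the well's flat blue floor plate (unloaded), at (0, -75, 20) mm in the cooler's frame. The well is a round upright hole of 120 mm diameter, 95 mm deep from the cooler's top down to this floor, open upward once the cover is slid away. The floor plate is sprung: it gives about 1 mm under the flask, then 1 mm per 1.5 N of pressing, at most 10 mm.
- cover (a joint): Travel in m of the cooler's grey sliding cover (138 by 146 mm, 8 mm thick, its upper face 124 mm above the table) along the cooler's +y: 0 closed over the well, 0.14 fully open, at its stop over the cooling unit. It starts at 0 to 0.03, slides with about 1.5 N of friction and stays where it is left.
- cover_grip (a point): Middle of the upright blue grip bar on the sliding cover, 26 mm above the cover's upper face (150 mm above the table). The bar is 16 mm thick along the cooler's y (the sliding direction), 70 mm long along the cooler's x, and rises 34 mm from the cover's upper face, its top 158 mm above the table. It moves with the cover.
- amber_flask: Loose amber glass flask, white stopper, 0.14 to 0.28 kg, standing on the table. Round bulb 85 mm in diameter, flat foot 52 mm; straight neck 34 mm in diameter from 88 to 147 mm above the foot, no lip, stopper 29 mm in diameter up to 157 mm. Origin at the centre of the foot's underside, z along the neck. Standing in the well, its neck rises 108 to 167 mm above the table.
- green_flask: Loose green glass flask with a black stopper, same shape and size as the amber flask, origin at the centre of its foot; to be left where it stands.
- reagent_jar: Loose white jar with a red cap, 68 mm in diameter and 120 mm high, origin at the centre of its underside; to be left where it stands.
Not all that is in view belongs to the job. Leave any pink or yellow look-alike of the amber_flask alone.

How it is judged:
On the way, in this order (a step that is already met when the one before it is completed fails the run):
1. the cover is slid fully open (joint above 0.125 m) (value of joint cover above 0.125 m), for 0.2 s.
2. the amber flask, still held by the fingers, is down in the well, its foot less than 20 mm above the floor (horizontal distance between amber_flask and well_floor below 0.035 m and z of amber_flask in the frame of well_floor below 0.02 m and contact force between the fingers and amber_flask above 0.5 N), for 0.05 s.
At the end, for the whole second after the job is handed in: The amber flask stands free, at rest and upright (within 0.12 rad) on the well's floor (foot within 6 mm of it in height, within 35 mm of its centre); the cover is open beyond 0.125 m; the green flask and the white jar are within 30 mm of where they started (horizontal distance between amber_flask and well_floor below 0.035 m and z of amber_flask in the frame of well_floor below 0.006 m and angle between amber_flask's own z axis and vertical below 0.12 rad and linear speed of amber_flask below 0.02 m/s and value of joint cover above 0.125 m and distance of each of green_flask, reagent_jar from where it was at the start of the episode below 0.03 m); the robot touches nothing.
It fails at once if the amber flask hits or is pressed against the cooler with more than 15 N (contact force between amber_flask and cooler above 15 N).
It fails at once if the amber flask is knocked against the green flask or the jar with more than 15 N (contact force between amber_flask and green_flask above 15 N or contact force between amber_flask and reagent_jar above 15 N).
It fails at once if the amber flask is tipped by more than 0.8 rad (angle between amber_flask's own z axis and vertical above 0.8 rad).
It fails at once if the green flask or the jar is shifted by more than 30 mm or knocked over (distance of any of green_flask, reagent_jar from where it was at the start of the episode above 0.03 m or angle between any of green_flask, reagent_jar's own z axis and vertical above 0.5 rad).
It also fails if it takes over 59 s, if anything falls off the work surface, if the arm or the gripper's body presses on something with over 40 N, if the wrist force passes 120 N, or if a joint passes its speed limit or range.

### The arm

A 7-joint arm with a two-finger parallel gripper is mounted at the origin on the work surface. World frame = base frame: x ahead of the robot, y to its left, z up, the work surface at z = 0. Lengths are in m, angles in rad, forces in N, time in s.
With the tool pointing down it reaches from about 0.4 to 0.75 m from the base axis. Payload 19.5 kg.
Tool frame: the origin (TCP) lies between the finger pads; the fingertips stand 11 mm ahead of it and the grasp point (between the pads) lies 8 mm behind it; z points along the fingers, y is the line along which they close (so a half turn about z gives the same grasp; the last joint's range is limited). The gripper opens to 85 mm and grips with 20 to 120 N. Pads are 22 mm wide; open, the fingers measure 114 mm over their backs; the gripper's body (76 mm by 85 mm) begins 54 mm behind the grasp point. The pads swing forward as they close: fully open they stand 13 mm farther back than shut.
Start: joints at [1.247, 0.707, -0.028, 1.485, 0.022, 0.951, -0.075], TCP at [0.16, -0.552, 0.242] pointing down, gripper open.
Joint ranges: [-2.71, 2.71], [-0.32, 2.16], [-1.57, 1.52], [0, 2.45], [-1.46, 4.6], [0, 2.02], [-2.83, 2.83]. Speed limits (rad/s): [1.89, 1.89, 2.57, 2.57, 3.01, 3.01, 3.01].

### API

Orientations are given as [roll, pitch, yaw] about the fixed x, y, z axes, in that order (R = Rz(yaw) Ry(pitch) Rx(roll)).
In Python, from workcell import manip gives the robot as it stands.
- The arm moves only by the tool send_rows, never from a script. Its argument "plan" is a list of rows, each an object with "hand": the finger opening in cm, from 0 to 8.54; "delta_pos": the shift along the world's x, y, z in cm, a list of three; "roll": the turn about the world's z in rad. A call has 1 to 10 rows; each row is the pose to reach, as a shift and turn from the pose commanded when the call began; what a row does not reach only later rows make up. A row lasts 1/10 s, in which the tool goes at most 50 mm and 8.59 degrees, less where a joint would pass 70% of its speed; a pose out of reach is approached as far as the arm can. A call with a gripper value outside its range is refused whole. The fingers move at their own pace and stop on an object; "squeeze" is the grip in N (left out, the last holds). Time passes only in rows, so rows that repeat a pose let the fingers close. It gives the time, the measured TCP pose, the force, the opening and the grip force at its end, in the units of the state.
- manip.get_obs(): the state, without advancing time (a new reading comes with each control period).
- manip.capture(name): name is "scene" or "top" or "wrist"; returns a dict with "image" (480x640x3 uint8, red, green, blue), "depth" (480x640 float32, m along the optical axis (not along the pixel's ray), 0 where there is no reading), "intrinsics" (3x3 intrinsics, pixels), "dist_coeffs" ([k1, k2, p1, p2, k3] as OpenCV has them; the pictures are not rectified), "pose" (4x4, takes a point from camera to world coordinates). Camera axes: x right, y down, z forward; pixel columns grow to the right and rows downward; lengths in m; the calibration is good to about 2 mm. A picture is of the moment at which its call begins.
- manip.job_done(): hands the job in; it is judged then, once.
The state is a dict: "time": time; "q": joint angles; "qd": joint speeds; "joint_torque": joint torques, N m; "position": TCP position; "orientation": TCP orientation; "force": force on the tool from outside, world axes, zero at the start; "moment": the same for the moment, N m; "width": opening from 0.0 (shut) to 1.0 (fully open); "grip_force": force on a finger pad.
Only numpy, scipy, OpenCV 4.12 (cv2) and the standard library are available. Lean on these libraries where they do the work, as an engineer would, in place of code of your own. Each camera call takes 0.05 s, during which the arm holds its last target. There are 200 camera calls.

## Working session

There is one attempt and no reset: what is moved stays moved. The work goes in short steps, Python scripts to look and compute and a tool call to move; the robot and the scene stay as the last step left them, time stands still between calls to the robot, and variables do not carry over. Pictures are saved under pics/ and viewed, at most 10 in all, crops included, and the job is handed in when it is done.

Besides the shell and the picture viewer there is one more tool, called after "Call:" by a JSON object that holds its "fn" and its "kwargs". send_rows: Moves the arm, as the interface text tells. Its arguments: {"type":"object","properties":{"plan":{"type":"array","items":{"type":"object","properties":{"hand":{"type":"number"},"delta_pos":{"type":"array","items":{"type":"number"}},"roll":{"type":"number"}}}},"squeeze":{"type":"number"}},"required":["plan"]}

```bash
mkdir -p pics; cat > h.py <<'E'
import numpy as np, cv2
from workcell import manip
def cap(n):
    c=manip.capture(n); return c
def save(c,f): cv2.imwrite('pics/'+f,c["image"][:,:,::-1])
def cloud(c):
    h,w=c["depth"].shape
    u,v=np.meshgrid(np.arange(w),np.arange(h))
    p=np.stack([u,v],-1).reshape(-1,1,2).astype(np.float64)
    n=cv2.undistortPoints(p,np.array(c["intrinsics"],float),np.array(c["dist_coeffs"],float)).reshape(h,w,2)
    d=c["depth"].astype(float)
    P=np.dstack([n*d[...,None],d]); T=np.array(c["pose"])
    W=P@T[:3,:3].T+T[:3,3]; W[d==0]=np.nan
    return W
E
python3 - <<'E'
from h import *
for n in("top","scene"):
    c=cap(n); save(c,n+'0.png'); np.savez(n+'0.npz',**{k:c[k] for k in c}); 
    print(np.array(c["pose"]).round(3).tolist())
o=manip.get_obs(); print(o)
E
```

```text
[[-0.033, -0.978, 0.204, 0.425], [-0.999, 0.033, -0.006, -0.028], [-0.001, -0.205, -0.979, 0.879], [0.0, 0.0, 0.0, 1.0]]
[[-0.587, 0.604, -0.538, 1.021], [0.809, 0.452, -0.376, 0.272], [0.016, -0.656, -0.754, 0.728], [0.0, 0.0, 0.0, 1.0]]
{'time': 0.1, 'q': array([ 1.24728786,  0.70702191, -0.02763788,  1.48495777,  0.02203452,
        0.95086064, -0.07551729]), 'qd': array([-0.00162479, -0.00123418,  0.00023737, -0.00061783,  0.00102756,
       -0.00016821,  0.00025271]), 'joint_torque': array([ 9.96565723e-04, -8.84303856e+01,  1.23667393e+00, -2.36451137e+01,
        1.70486252e-02,  5.14619300e-03, -1.29577102e-04]), 'position': array([ 0.1598463 , -0.55210956,  0.24188354]), 'orientation': array([-3.14064933e+00,  4.14644984e-05,  2.81826521e-01]), 'force': array([ 1.32937692,  0.46686251, -0.84083075]), 'moment': array([-0.02745456,  0.00534713,  0.01405455]), 'grip_force': 0.0, 'width': 1.0006916255290117}
```

View pics/top0.png

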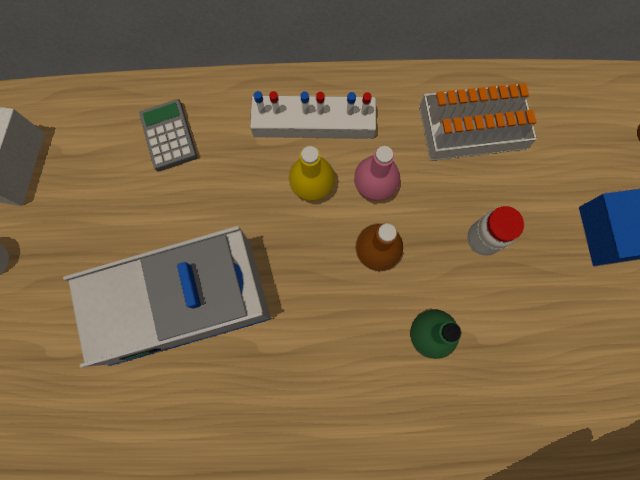

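View pics/scene0.png

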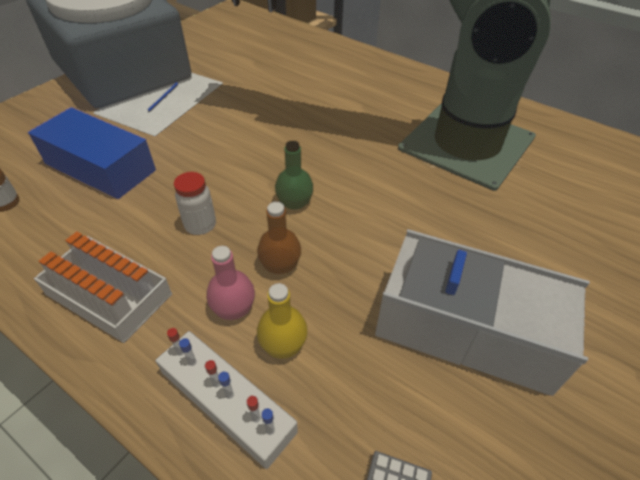

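The top view shows the cooler at left, its blue bar at about (189,285) and the well's edge at (238,280). The amber flask's stopper is at (387,232), the green flask's at (451,332), the jar's cap at (505,224). The pink (384,155) and yellow (310,155) look-alikes stand beyond the amber one. The scene view agrees.

```bash
python3 - <<'E'
from h import *
c=dict(np.load('top0.npz')); W=cloud(c); im=c["image"].astype(int)
hsv=cv2.cvtColor(c["image"],cv2.COLOR_RGB2HSV)
def fit(n,box,zlo,zhi):
    x0,x1,y0,y1=box; w=W[y0:y1,x0:x1].reshape(-1,3); w=w[(w[:,2]>zlo)&(w[:,2]<zhi)]
    if len(w)<4: print(n,'few',len(w));return
    r=cv2.minAreaRect((w[:,:2]*1000).astype(np.float32))
    print(n,len(w),'mean',w.mean(0).round(4),'rect',np.round(r[0],1),np.round(r[1],1),round(r[2],2))
for nm,b in dict(amber=(350,415,215,280),green=(400,475,300,365),yellow=(280,345,140,210),pink=(345,410,140,210)).items():
    fit(nm+' stop',b,.150,.165); fit(nm+' neck',b,.1,.146); 
    x0,x1,y0,y1=b; w=W[y0:y1,x0:x1].reshape(-1,3); w=w[(w[:,2]>.01)&(w[:,2]<.085)]
    A=np.c_[2*w,np.ones(len(w))]; s=np.linalg.lstsq(A,(w**2).sum(1),rcond=None)[0]; print('  bulb',s[:3].round(4),np.sqrt(s[3]+s[:3]@s[:3]).round(4))
fit('jar',(465,530,200,260),.112,.13)
fit('bar',(170,210,250,320),.150,.165)
# cooler: yaw & position
cb=(50,290,210,380)
fit('cover',cb,.121,.1275); fit('top',cb,.112,.118); fit('topall',cb,.105,.135); fit('all',cb,.01,.14)
E
```

```text
amber stop 272 mean [ 0.5934 -0.1306  0.1571] rect [ 593.8 -130.8] [27.7 27.8] 7.25
amber neck 139 mean [ 0.5837 -0.1237  0.125 ] rect [ 590.9 -125.5] [33.9 21.5] 31.24
  bulb [ 0.5944 -0.1311  0.0475] 0.0409
green stop 294 mean [ 0.4358 -0.2186  0.1567] rect [ 435.6 -218.9] [27.5 28.3] 30.57
green neck 154 mean [ 0.4352 -0.2065  0.1263] rect [ 433.2 -217.9] [34.7 28.7] 55.0
  bulb [ 0.4357 -0.2197  0.0475] 0.0404
yellow stop 250 mean [ 0.726  -0.0135  0.1568] rect [726.5 -13.9] [28.  27.5] 46.66
yellow neck 185 mean [ 0.714  -0.0145  0.1243] rect [719.  -15.3] [18.2 33.6] 13.04
  bulb [ 0.7277 -0.0134  0.0478] 0.0406
pink stop 252 mean [ 0.7226 -0.1346  0.1568] rect [ 723.4 -134.6] [28.2 28.8] 51.78
pink neck 214 mean [ 0.7116 -0.1304  0.1245] rect [ 718.9 -132.2] [33.  25.5] 56.94
  bulb [ 0.7237 -0.1347  0.0466] 0.0414
jar 1005 mean [ 0.6103 -0.3359  0.1199] rect [ 610.9 -336.9] [58.4 59.7] 41.8
bar 472 mean [0.5215 0.1799 0.1576] rect [521.9 181.3] [70.2 16.1] 14.88
cover 7791 mean [0.5201 0.1854 0.1246] rect [508.9 232.6] [151.9 301.4] 14.6
top 7303 mean [0.4955 0.2816 0.1154] rect [507.1 231.7] [148.2 302.1] 14.87
topall 16367 mean [0.5081 0.2313 0.1204] rect [508.9 232.6] [151.9 302.1] 14.57
all 17926 mean [0.5057 0.2258 0.1149] rect [507.6 232. ] [154.6 302.3] 14.65
```

Checks hold: the stoppers are at 0.157 m, the cooler measures about 150×302 mm and the bar 70×16 mm. The amber flask is at (0.594,-0.131). The cooler centre is (0.508,0.232) with yaw 14.7°, so the well is at (0.527,0.159) and the cover at about 0.022. The bar is at (0.522,0.181).

Call:
{"fn": "send_rows", "kwargs": {"plan": [{"delta_pos":[30,34,1],"roll":-0.025,"hand":8.5},{"delta_pos":[30,34,1],"roll":-0.025,"hand":8.5},{"delta_pos":[30,34,1],"roll":-0.025,"hand":8.5},{"delta_pos":[30,34,1],"roll":-0.025,"hand":8.5},{"delta_pos":[30,34,1],"roll":-0.025,"hand":8.5},{"delta_pos":[30,34,1],"roll":-0.025,"hand":8.5},{"delta_pos":[30,34,1],"roll":-0.025,"hand":8.5},{"delta_pos":[30,34,1],"roll":-0.025,"hand":8.5},{"delta_pos":[30,34,1],"roll":-0.025,"hand":8.5},{"delta_pos":[36.2,73.3,0],"roll":-0.025,"hand":8.5}], "squeeze": 30}}

```text
time: 1.1
position: [0.4679, -0.1641, 0.2506]
orientation: [3.141, -0.001, 0.257]
force: [2.3, 0.6, -0.2]
width: 0.993
grip_force: 0.0
```

Call:
{"fn": "send_rows", "kwargs": {"plan": [{"delta_pos":[5.4,34.5,-2],"roll":0,"hand":8.0},{"delta_pos":[5.4,34.5,-2],"roll":0,"hand":8.0},{"delta_pos":[5.4,34.5,-2],"roll":0,"hand":8.0},{"delta_pos":[5.4,34.5,-2],"roll":0,"hand":8.0},{"delta_pos":[5.4,34.5,-2],"roll":0,"hand":8.0},{"delta_pos":[5.4,34.5,-2],"roll":0,"hand":7.0},{"delta_pos":[5.4,34.5,-2],"roll":0,"hand":6.0},{"delta_pos":[5.4,34.5,-2],"roll":0,"hand":6.0},{"delta_pos":[5.4,34.5,-2],"roll":0,"hand":6.0}]}}

```text
time: 2.0
position: [0.5192, 0.1801, 0.2304]
orientation: [3.141, 0.001, 0.259]
force: [-0.2, -1.1, -0.5]
width: 0.703
grip_force: 0.0
```

Call:
{"fn": "send_rows", "kwargs": {"plan": [{"delta_pos":[0.2,0.1,-4],"roll":0,"hand":6.0},{"delta_pos":[0.2,0.1,-6.5],"roll":0,"hand":6.0},{"delta_pos":[0.2,0.1,-8.4],"roll":0,"hand":6.0},{"delta_pos":[0.2,0.1,-8.4],"roll":0,"hand":6.0},{"delta_pos":[0.2,0.1,-8.4],"roll":0,"hand":1},{"delta_pos":[0.2,0.1,-8.4],"roll":0,"hand":1},{"delta_pos":[0.2,0.1,-8.4],"roll":0,"hand":1},{"delta_pos":[0.2,0.1,-8.4],"roll":0,"hand":1},{"delta_pos":[0.2,0.1,-8.4],"roll":0,"hand":1},{"delta_pos":[0.2,0.1,-8.4],"roll":0,"hand":1}], "squeeze": 30}}

```text
time: 3.0
position: [0.522, 0.1804, 0.148]
orientation: [-3.141, -0.002, 0.257]
force: [-1.2, -0.3, 8.5]
width: 0.177
grip_force: 31.0
```

Call:
{"fn": "send_rows", "kwargs": {"plan": [{"delta_pos":[-0.3,1.0,0],"roll":0,"hand":1},{"delta_pos":[-0.7,2.6,0],"roll":0,"hand":1},{"delta_pos":[-1.1,4.2,0],"roll":0,"hand":1},{"delta_pos":[-1.5,5.8,0],"roll":0,"hand":1},{"delta_pos":[-1.9,7.4,0],"roll":0,"hand":1},{"delta_pos":[-2.3,8.9,0],"roll":0,"hand":1},{"delta_pos":[-2.6,10.0,0],"roll":0,"hand":1},{"delta_pos":[-2.8,10.8,0],"roll":0,"hand":1},{"delta_pos":[-2.95,11.2,0],"roll":0,"hand":1},{"delta_pos":[-2.95,11.2,0],"roll":0,"hand":1}]}}

```text
time: 4.0
position: [0.4926, 0.2934, 0.148]
orientation: [-3.141, -0.003, 0.257]
force: [2.2, 1.4, 6.0]
width: 0.178
grip_force: 30.5
```

Call:
{"fn": "send_rows", "kwargs": {"plan": [{"delta_pos":[-0.05,0.2,0],"roll":0,"hand":1},{"delta_pos":[-0.08,0.3,0],"roll":0,"hand":1},{"delta_pos":[-0.08,0.3,0],"roll":0,"hand":1}]}}

```text
time: 4.3
position: [0.492, 0.2957, 0.148]
orientation: [-3.141, -0.002, 0.257]
force: [2.1, 0.8, 6.1]
width: 0.183
grip_force: 30.5
```

Call:
{"fn": "send_rows", "kwargs": {"plan": [{"delta_pos":[0,0,0],"roll":0,"hand":6},{"delta_pos":[0,0,0],"roll":0,"hand":6},{"delta_pos":[0,0,0],"roll":0,"hand":6},{"delta_pos":[0,0,4],"roll":0,"hand":6},{"delta_pos":[0,0,9],"roll":0,"hand":6.5},{"delta_pos":[0,0,13],"roll":0,"hand":6.5},{"delta_pos":[5,-18,14],"roll":0,"hand":6.5},{"delta_pos":[5,-18,14],"roll":0,"hand":6.5},{"delta_pos":[10,-42.7,14],"roll":0,"hand":6.5},{"delta_pos":[10,-42.7,14],"roll":0,"hand":6.5}]}}

```text
time: 5.3
position: [0.5397, 0.0996, 0.2839]
orientation: [-3.142, -0.0, 0.257]
force: [0.8, 0.9, 0.6]
width: 0.761
grip_force: 0.0
```

```bash
python3 - <<'E'
from h import *
c=cap("top"); save(c,'top1.png'); W=cloud(c)
def fit(n,box,zlo,zhi):
    x0,x1,y0,y1=box; w=W[y0:y1,x0:x1].reshape(-1,3); w=w[(w[:,2]>zlo)&(w[:,2]<zhi)]
    if len(w)<4: print(n,'few',len(w));return
    r=cv2.minAreaRect((w[:,:2]*1000).astype(np.float32))
    print(n,len(w),w.mean(0).round(4),np.round(r[0],1),np.round(r[1],1),round(r[2],2))
fit('bar',(60,190,250,350),.152,.165)
fit('topall',(50,290,210,380),.105,.135)
fit('floor',(150,290,210,330),.01,.03)
w=W[210:330,150:290].reshape(-1,3); k=(w[:,2]<.026)&(w[:,2]>.014)&(np.hypot(w[:,0]-.527,w[:,1]-.1595)<.07); print(k.sum(), w[k].min(0),w[k].max(0))
print(manip.get_obs()['position'])
E
```

```text
bar few 0
topall 1436 [0.5005 0.1018 0.1168] [516.4 125.6] [111.4  91.1] 14.63
floor 1403 [0.5218 0.1415 0.0206] [523.  137.3] [132.9 108. ] 14.94
1267 [0.47378234 0.11567782 0.01530019] [0.58773452 0.18792115 0.02595196]
[0.54127703 0.09029717 0.28422068]
```

View pics/top1.png

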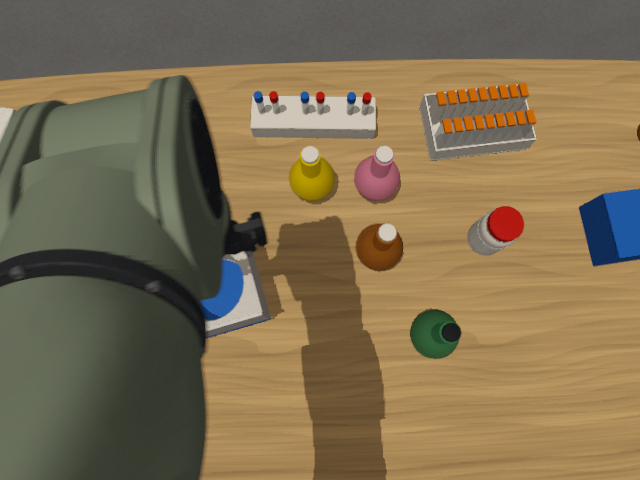

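The well is now open: its blue floor shows at about (220,288). The arm hides the bar. The flasks and the jar have not moved. Next is the amber flask.

Call:
{"fn": "send_rows", "kwargs": {"plan": [{"delta_pos":[5.3,-22.1,-2],"roll":0,"hand":6.5},{"delta_pos":[5.3,-22.1,-2],"roll":0,"hand":6.5},{"delta_pos":[5.3,-22.1,-2],"roll":0,"hand":6.5},{"delta_pos":[5.3,-22.1,-2],"roll":0,"hand":6.5},{"delta_pos":[5.3,-22.1,-2],"roll":0,"hand":6.5},{"delta_pos":[5.3,-22.1,-2],"roll":0,"hand":6.5},{"delta_pos":[5.3,-22.1,-2],"roll":0,"hand":6.5},{"delta_pos":[5.3,-22.1,-2],"roll":0,"hand":6.5}]}}

```text
time: 6.15
position: [0.5927, -0.1182, 0.2638]
orientation: [-3.141, -0.0, 0.258]
force: [0.9, 0.8, 0.7]
width: 0.763
grip_force: 0.0
```

```bash
python3 - <<'E'
from h import *
c=cap("top"); W=cloud(c)
def fit(n,box,zlo,zhi):
    x0,x1,y0,y1=box; w=W[y0:y1,x0:x1].reshape(-1,3); w=w[(w[:,2]>zlo)&(w[:,2]<zhi)]
    if len(w)<4: print(n,'few',len(w));return
    r=cv2.minAreaRect((w[:,:2]*1000).astype(np.float32))
    print(n,len(w),w.mean(0).round(4),np.round(r[0],1),np.round(r[1],1),round(r[2],2))
fit('bar',(60,190,250,350),.152,.165)
fit('topall',(50,290,210,380),.105,.135)
c=cap("wrist"); save(c,'w1.png'); W=cloud(c); w=W.reshape(-1,3)
p=manip.get_obs()['position'];print(p)
k=(w[:,2]>.15)&(w[:,2]<.165)&(np.hypot(w[:,0]-p[0],w[:,1]-p[1])<.06); print(k.sum(),w[k].mean(0),np.ptp(w[k],0))
E
```

```text
bar 477 [0.4916 0.2933 0.1577] [492.1 293.8] [70.1 17.3] 12.4
topall 12314 [0.5042 0.2474 0.1217] [509.4 232.4] [152.9 302.1] 14.75
[ 0.59269331 -0.11823164  0.26390131]
1578 [ 0.59405431 -0.13049133  0.15614233] [0.02837875 0.02807762 0.00868678]
```

View pics/w1.png

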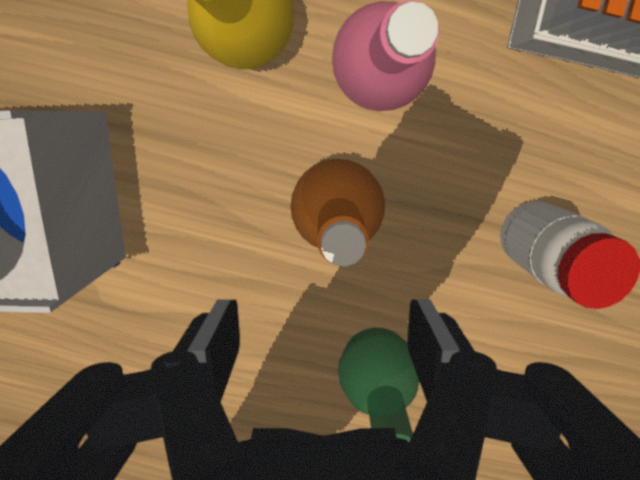

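The wrist view shows the amber stopper at (343,243) between the fingers, at (0.594,-0.1305). The cover bar has moved 116 mm, so the cover is at about 0.139. Next I correct the offset, go down and grip.

Call:
{"fn": "send_rows", "kwargs": {"plan": [{"delta_pos":[0.1,-1.2,0],"roll":0,"hand":6.5},{"delta_pos":[0.1,-1.2,-2],"roll":0,"hand":6.5},{"delta_pos":[0.1,-1.2,-5],"roll":0,"hand":6.5},{"delta_pos":[0.1,-1.2,-8],"roll":0,"hand":6.5},{"delta_pos":[0.1,-1.2,-8],"roll":0,"hand":6.5},{"delta_pos":[0.1,-1.2,-8],"roll":0,"hand":6.5}]}}

```text
time: 6.85
position: [0.5939, -0.1319, 0.1845]
orientation: [3.141, -0.0, 0.257]
force: [0.1, -0.1, 0.7]
width: 0.761
grip_force: 0.0
```

Call:
{"fn": "send_rows", "kwargs": {"plan": [{"delta_pos":[0,0.1,-2.5],"roll":0,"hand":6.5},{"delta_pos":[0,0.1,-5],"roll":0,"hand":6.5},{"delta_pos":[0,0.1,-6.9],"roll":0,"hand":6.5},{"delta_pos":[0,0.1,-6.9],"roll":0,"hand":5},{"delta_pos":[0,0.1,-6.9],"roll":0,"hand":4.3},{"delta_pos":[0,0.1,-6.9],"roll":0,"hand":3.9},{"delta_pos":[0,0.1,-6.9],"roll":0,"hand":3.6},{"delta_pos":[0,0.1,-6.9],"roll":0,"hand":3.3},{"delta_pos":[0,0.1,-6.9],"roll":0,"hand":2.8},{"delta_pos":[0,0.1,-6.9],"roll":0,"hand":2.5}], "squeeze": 40}}

```text
time: 7.85
position: [0.5942, -0.1306, 0.116]
orientation: [3.141, -0.002, 0.257]
force: [-1.9, -0.3, 10.9]
width: 0.391
grip_force: 38.7
```

Call:
{"fn": "send_rows", "kwargs": {"plan": [{"delta_pos":[0,0,0],"roll":0,"hand":2.5},{"delta_pos":[0,0,0.5],"roll":0,"hand":2.5},{"delta_pos":[0,0,1.5],"roll":0,"hand":2.5},{"delta_pos":[0,0,3.5],"roll":0,"hand":2.5},{"delta_pos":[0,0,6],"roll":0,"hand":2.5},{"delta_pos":[0,0,9],"roll":0,"hand":2.5},{"delta_pos":[0,0,12],"roll":0,"hand":2.5},{"delta_pos":[0,0,15],"roll":0,"hand":2.5},{"delta_pos":[0,0,17],"roll":0,"hand":2.5},{"delta_pos":[0,0,17],"roll":0,"hand":2.5}]}}

```text
time: 8.85
position: [0.5942, -0.1307, 0.2879]
orientation: [3.14, -0.004, 0.257]
force: [0.0, -0.9, -1.4]
width: 0.39
grip_force: 39.9
```

Call:
{"fn": "send_rows", "kwargs": {"plan": [{"delta_pos":[-0.3,1.5,0],"roll":0,"hand":2.5},{"delta_pos":[-1.0,4.5,0],"roll":0,"hand":2.5},{"delta_pos":[-1.9,8.2,0],"roll":0,"hand":2.5},{"delta_pos":[-2.8,12,0],"roll":0,"hand":2.5},{"delta_pos":[-3.7,16,0],"roll":0,"hand":2.5},{"delta_pos":[-4.6,20,0],"roll":0,"hand":2.5},{"delta_pos":[-5.4,23.5,0],"roll":0,"hand":2.5},{"delta_pos":[-6.1,26.5,0],"roll":0,"hand":2.5},{"delta_pos":[-6.5,28.3,0],"roll":0,"hand":2.5},{"delta_pos":[-6.7,29.0,0],"roll":0,"hand":2.5}]}}

```text
time: 9.85
position: [0.5253, 0.162, 0.284]
orientation: [-3.141, 0.001, 0.26]
force: [-0.4, -0.6, -1.7]
width: 0.387
grip_force: 40.0
```

```bash
python3 - <<'E'
from h import *
c=cap("wrist"); save(c,'w2.png'); W=cloud(c); w=W.reshape(-1,3)
o=manip.get_obs();print(o['position'],o['force'])
p=o['position']
k=(np.hypot(w[:,0]-p[0],w[:,1]-p[1])<.05)&(w[:,2]>.155)&(w[:,2]<.26)
for a in(.16,.18,.20,.22,.24): 
    m=k&(w[:,2]>a)&(w[:,2]<a+.02); print(a,m.sum(),w[m].mean(0) if m.any() else '')
E
```

```text
[0.52545443 0.16177122 0.28408223] [ 0.40804407  1.59046929 -1.3955541 ]
0.16 0 
0.18 0 
0.2 1471 [0.55488494 0.16977765 0.21484047]
0.22 5293 [0.54714645 0.1679042  0.2322501 ]
0.24 6274 [0.53958699 0.16588277 0.24785875]
```

View pics/w2.png

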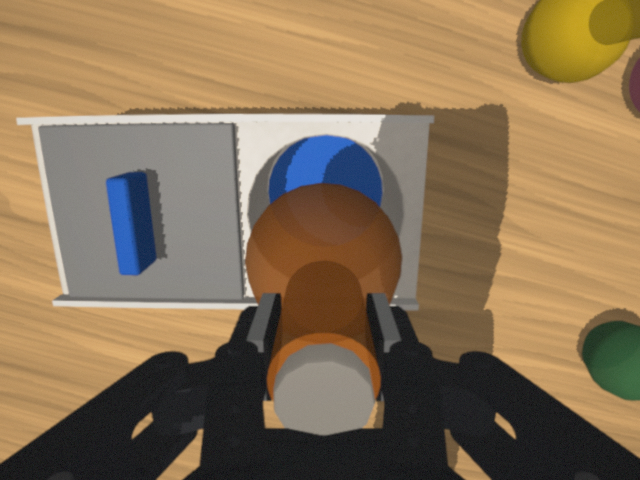

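The wrist view shows the flask held upright above the open well (blue floor centred at (325,185)). The cover is fully at the left, its bar at (132,222). Next I lower it.

Call:
{"fn": "send_rows", "kwargs": {"plan": [{"delta_pos":[0.1,-0.2,-1.5],"roll":0,"hand":2.5},{"delta_pos":[0.1,-0.2,-3.5],"roll":0,"hand":2.5},{"delta_pos":[0.1,-0.2,-5],"roll":0,"hand":2.5},{"delta_pos":[0.1,-0.2,-6.5],"roll":0,"hand":2.5},{"delta_pos":[0.1,-0.2,-8],"roll":0,"hand":2.5},{"delta_pos":[0.1,-0.2,-9.5],"roll":0,"hand":2.5},{"delta_pos":[0.1,-0.2,-11],"roll":0,"hand":2.5},{"delta_pos":[0.1,-0.2,-12],"roll":0,"hand":2.5},{"delta_pos":[0.1,-0.2,-12.8],"roll":0,"hand":2.5},{"delta_pos":[0.1,-0.2,-13.3],"roll":0,"hand":2.5}]}}

```text
time: 10.9
position: [0.5276, 0.1572, 0.1512]
orientation: [3.142, 0.0, 0.256]
force: [-0.2, -0.6, -1.2]
width: 0.388
grip_force: 40.0
```

Call:
{"fn": "send_rows", "kwargs": {"plan": [{"delta_pos":[0,0.2,-0.3],"roll":0,"hand":2.5},{"delta_pos":[0,0.2,-0.6],"roll":0,"hand":2.5},{"delta_pos":[0,0.2,-0.9],"roll":0,"hand":2.5},{"delta_pos":[0,0.2,-1.1],"roll":0,"hand":2.5},{"delta_pos":[0,0.2,-1.2],"roll":0,"hand":2.5},{"delta_pos":[0,0.2,-1.3],"roll":0,"hand":2.5},{"delta_pos":[0,0.2,-1.4],"roll":0,"hand":2.5},{"delta_pos":[0,0.2,-1.4],"roll":0,"hand":2.5}]}}

```text
time: 11.7
position: [0.5276, 0.1595, 0.1376]
orientation: [-3.141, 0.0, 0.257]
force: [0.4, 0.1, -1.3]
width: 0.387
grip_force: 40.0
```

Call:
{"fn": "send_rows", "kwargs": {"plan": [{"delta_pos":[0,0,-0.1],"roll":0,"hand":2.5},{"delta_pos":[0,0,-0.2],"roll":0,"hand":2.5},{"delta_pos":[0,0,-0.25],"roll":0,"hand":2.5},{"delta_pos":[0,0,-0.25],"roll":0,"hand":2.5},{"delta_pos":[0,0,-0.25],"roll":0,"hand":2.5}]}}

```text
time: 12.2
position: [0.5277, 0.1595, 0.1352]
orientation: [-3.142, -0.0, 0.257]
force: [-1.1, 0.1, 0.1]
width: 0.388
grip_force: 40.0
```

Call:
{"fn": "send_rows", "kwargs": {"plan": [{"delta_pos":[0,0,-0.1],"roll":0,"hand":2.5},{"delta_pos":[0,0,-0.2],"roll":0,"hand":2.5},{"delta_pos":[0,0,-0.2],"roll":0,"hand":2.5},{"delta_pos":[0,0,-0.2],"roll":0,"hand":2.5}]}}

```text
time: 12.6
position: [0.5277, 0.1596, 0.1332]
orientation: [-3.141, -0.0, 0.257]
force: [-0.7, -0.6, 3.3]
width: 0.387
grip_force: 40.2
```

The force rises by about 1.5 N per mm, so the foot is on the floor plate. I ease up slightly and open the fingers.

Call:
{"fn": "send_rows", "kwargs": {"plan": [{"delta_pos":[0,0,0.1],"roll":0,"hand":2.5},{"delta_pos":[0,0,0.15],"roll":0,"hand":2.5},{"delta_pos":[0,0,0.15],"roll":0,"hand":3.4},{"delta_pos":[0,0,0.15],"roll":0,"hand":3.6},{"delta_pos":[0,0,0.15],"roll":0,"hand":3.9},{"delta_pos":[0,0,0.15],"roll":0,"hand":4.4},{"delta_pos":[0,0,0.15],"roll":0,"hand":5},{"delta_pos":[0,0,0.15],"roll":0,"hand":5.5},{"delta_pos":[0,0,0.15],"roll":0,"hand":5.5},{"delta_pos":[0,0,0.15],"roll":0,"hand":5.5}], "squeeze": 20}}

```text
time: 13.6
position: [0.5276, 0.1596, 0.1347]
orientation: [-3.142, 0.0, 0.257]
force: [-1.5, -0.9, 0.6]
width: 0.646
grip_force: 0.0
```

```bash
python3 - <<'E'
from h import *
c=cap("wrist"); save(c,'w3.png')
E
```

```text
(no output)
```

View pics/w3.png

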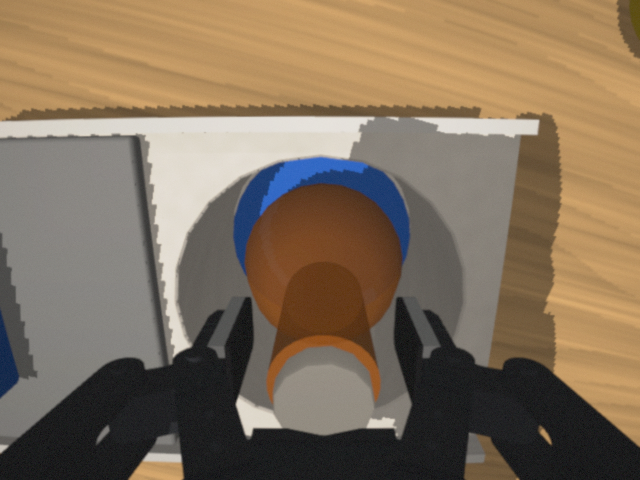

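The flask stands upright in the well, its stopper at (323,390), with gaps to both fingers. I retreat straight up, then move away.

Call:
{"fn": "send_rows", "kwargs": {"plan": [{"delta_pos":[0,0,1],"roll":0,"hand":5.5},{"delta_pos":[0,0,3],"roll":0,"hand":5.5},{"delta_pos":[0,0,6],"roll":0,"hand":5.5},{"delta_pos":[0,0,10],"roll":0,"hand":5.5},{"delta_pos":[0,0,13],"roll":0,"hand":5.5},{"delta_pos":[0,0,13],"roll":0,"hand":5.5},{"delta_pos":[0,-35,13],"roll":0,"hand":5.5},{"delta_pos":[0,-35,13],"roll":0,"hand":5.5},{"delta_pos":[0,-35,13],"roll":0,"hand":5.5},{"delta_pos":[0,-35,13],"roll":0,"hand":5.5}]}}

```text
time: 14.65
position: [0.5271, -0.0423, 0.265]
orientation: [-3.142, -0.0, 0.257]
force: [2.1, -0.1, 0.8]
width: 0.647
grip_force: 0.0
```

Call:
{"fn": "send_rows", "kwargs": {"plan": [{"delta_pos":[0,-15,0],"roll":0,"hand":5.5},{"delta_pos":[0,-15,0],"roll":0,"hand":5.5},{"delta_pos":[0,-15,0],"roll":0,"hand":5.5},{"delta_pos":[0,-15,0],"roll":0,"hand":5.5},{"delta_pos":[0,-15,0],"roll":0,"hand":5.5}]}}

```text
time: 15.15
position: [0.5272, -0.1913, 0.2646]
orientation: [-3.141, 0.0, 0.255]
force: [0.1, 0.6, 0.4]
width: 0.643
grip_force: 0.0
```

```bash
python3 - <<'E'
from h import *
c=cap("top"); save(c,'top2.png'); W=cloud(c)
def fit(n,box,zlo,zhi):
    x0,x1,y0,y1=box; w=W[y0:y1,x0:x1].reshape(-1,3); w=w[(w[:,2]>zlo)&(w[:,2]<zhi)]
    if len(w)<4: print(n,'few',len(w));return
    r=cv2.minAreaRect((w[:,:2]*1000).astype(np.float32))
    print(n,len(w),w.mean(0).round(4),w[:,2].max().round(4),np.round(r[0],1),np.round(r[1],1))
fit('bar',(60,180,250,350),.152,.165)
fit('stop',(190,290,230,310),.170,.185)
o=manip.get_obs();print(o['position'],o['force'],o['qd'].round(3))
E
```

```text
bar 477 [0.4914 0.2932 0.1577] 0.1624 [491.7 294.7] [70. 17.]
stop 292 [0.5266 0.1572 0.1768] 0.1799 [527.5 157.1] [29.1 25.6]
[ 0.52754498 -0.18998859  0.26468104] [-0.32063583  0.19522873  1.04130976] [-0.028 -0.005 -0.004  0.004  0.    -0.001 -0.002]
```

View pics/top2.png

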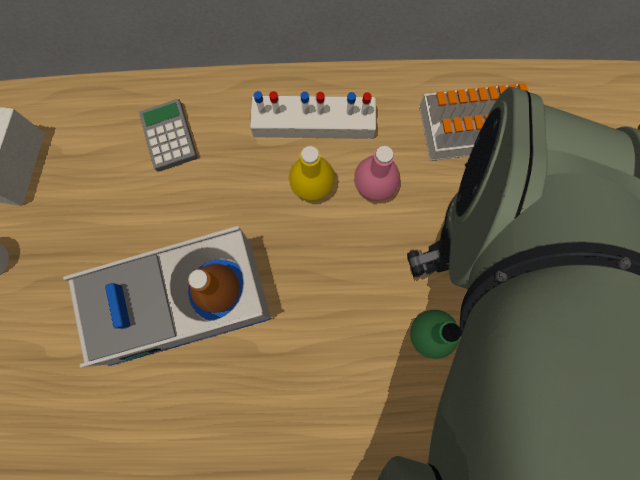

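The amber flask stands in the well, its stopper at (199,280) and 0.177 m high, as it should be. The cover is open with its bar at (118,305), and the green flask is unmoved. I hand the job in.

```bash
python3 -c "
from workcell import manip
print(manip.job_done())"
```

```text
the job is handed in; nothing more can be done
None
```

The job is handed in (no verdict came back): the cover is fully open at about 0.14 m, and the amber flask stands upright and released, within about 2 mm of the well's centre; the green flask is in place, and the jar, hidden by the arm in the last picture, was not approached.

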